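# Move a power module from a keeper-locked test dock to the flashing bay

## Task

Take the alternator power module out of the blue test dock: slide the red-tabbed keeper fully back first, then swing the yellow gate wide open, and leave both open. Draw the module out by its black connector end, set it down flat on the clear bench top and let go, then take it by its finned end and push it, right way up and connector first, fully home into the green bay. Handle it gently, without dropping it, never force the gate against the keeper, and leave the seven loose things lying about where they are.

Things in the scene. Friction and masses are not known exactly. Their poses are not given: they have to be found in the camera images.
- dock: Blue test dock, fixed, place and yaw vary. Origin on the bench under its channel; x points into the hood, z up. Grey base plate 12 mm thick from x -130 to 165, y -75 to 75, plus a keeper shelf as thick at x -126 to -86 out to y 165. The module lies on the plate along x, its last 85 mm outside the hood towards -x. All of these are mm in the dock frame.
- dock_mouth (a point): Middle of the open mouth of the dock's low hood (dock x 10, y 0, on the channel floor z 12). Hood from x 10 to 105, inner walls at y +-26, ceiling z 48, roof top z 56; stop at x 105; behind it an instrument box 150 wide to x 165, top z 110.
- gate_pivot (a point): Upright pivot axis of the gate (dock x -90, y -75), at the height of the bar, 30 mm above the bench; pivot pin 22 mm across, top z 52 mm.
- keeper (a joint): First catch: steel slide on the dock, 0 closed to 0.042 m fully back; slides along dock +y, stiff (about 2 N), stays where left. Its tongue stands across the front of the gate's tip and blocks it until about 0.025 m. Starts within 8 mm of closed.
- keeper_tab (a point): Point on the red tab of the keeper, 62 mm above the bench. The tab is an upright plate 12 mm along dock x, 26 mm along dock y, from z 36 to 76 mm, at dock (-106, 100) when closed. Pinch it from above across its 12 mm.
- gate (a joint): Second latch: yellow bar that shuts the module's way out. 0 closed (from the pivot along dock +y, across the channel) to 1.75 rad wide open; its free end swings towards dock -x, anticlockwise seen from above, and stays where left (about 0.7 N at the knob). Starts within 0.02 rad of closed.
- gate_knob (a point): Point on the red upright knob (round, 16 mm diameter, top at z 69 mm) near the gate's free end, 120 mm from the pivot, 55 mm above the bench. Gate bar 12 mm thick, z 22 to 38 mm, reaching 134 mm from the pivot.
- module: Alternator power module, 170 x 44 x 30 mm, about 0.3 kg, loose: aluminium with fins at its -x end, green board in the middle, black connector block at its +x end. Origin: centre of its underside; x along its length towards the connector, z up. It starts lying in the dock with the connector end out, towards dock -x.
- module_connector (a point): Centre of the module's connector end face (module x +85, z 15 mm).
- bay: Green flashing bay, fixed, place and yaw vary. Origin on the bench under its channel; x points into the hood, z up. Grey base plate 12 mm thick (channel floor z 12) from x -100 to 160, y -75 to 75 mm. With the module home its connector face meets the stop at x 100 and its finned end sticks out of the hood by 70 mm towards -x.
- bay_mouth (a point): Middle of the open mouth of the bay's low hood, at the bay's origin x, y, on the channel floor z 12. Hood from x 0 to the stop at x 100, inner walls at y +-30, ceiling z 48, roof top z 56; behind it an instrument box 150 wide to x 160, top z 110 mm.
- alternator: Bystander: small round aluminium alternator standing on end, 120 mm diameter, 88 mm high, 2.5 kg. Origin: centre of its underside.
- spray_can: Bystander: upright spray can, 56 mm diameter, 150 mm high. Origin: centre of its underside.
- end_cover: Bystander: round black end cover with a green board, 120 mm diameter, 21 mm high. Origin: centre of its underside.
- pulley: Bystander: dark steel belt pulley lying flat, 60 mm diameter, 32 mm high. Origin: centre of its underside.
- spanner: Bystander: steel double-ended spanner lying flat in the middle of the bench, 166 mm long along its x, 32 mm wide at the ends, 8 mm thick. Origin: centre of its underside.
- screwdriver: Bystander: red-handled screwdriver, 180 mm long along its x, about 30 mm thick at the handle, handle to its -x, near the robot. Origin: about mid-length, underside.
- red_bin: Bystander: small open orange bin, 100 x 80 x 45 mm (x, y, z). Origin: centre of its underside.

How it is judged:
On the way, in this order (a step that is already met when the one before it is completed fails the run):
1. the keeper is drawn back (at least 28 mm) with the gate still shut (value of joint keeper above 0.028 m and value of joint gate below 0.2 rad), for 0.1 s.
2. the gate is swung open (at least 1.1 rad) while the module still lies in the dock (value of joint gate above 1.1 rad and value of joint keeper above 0.028 m and x of module in the frame of dock above -0.03 m), for 0.1 s.
3. the module lies flat on the bench top, clear of both stations, let go (height (world z) of module below 0.006 m and angle between module's own z axis and vertical below 0.1 rad and contact force between the fingers and module below 0.05 N and linear speed of module below 0.03 m/s), for 0.15 s.
At the end, for the whole second after the job is handed in: The module lies right way up in the green bay on its channel floor, connector end first, pushed in to within 12 mm of the stop, in line with the channel, at rest and let go; the keeper is still back (over 28 mm) and the gate still open (over 1.1 rad) (x of module_connector in the frame of bay above 0.088 m and y of module in the frame of bay between -0.012 and 0.012 m and z of module in the frame of bay between 0.007 and 0.017 m and angle between the x axis of module and the x axis of bay, either way round below 0.15 rad and angle between module's own z axis and vertical below 0.15 rad and linear speed of module below 0.02 m/s and value of joint keeper above 0.028 m and value of joint gate above 1.1 rad); the robot touches nothing.
It fails at once if the gate is forced open against the closed keeper (value of joint keeper below 0.015 m and value of joint gate above 0.15 rad).
It fails at once if the module is dropped or thrown (faster than 0.9 m/s) (linear speed of module above 0.9 m/s).
It fails at once if a loose bystander is moved by more than 30 mm or tipped (distance of any of alternator, spray_can, end_cover, pulley, spanner, screwdriver, red_bin from where it was at the start of the episode above 0.03 m or angle between any of alternator, spray_can, end_cover, pulley, red_bin's own z axis and vertical above 0.4 rad).
It also fails if it takes over 72 s, if anything falls off the work surface, if the arm or the gripper's body presses on something with over 40 N, if the wrist force passes 120 N, or if a joint passes its speed limit or range.

## Robot

A 6-joint arm with a two-finger parallel gripper is mounted at the origin on the work surface. World frame = base frame: x ahead of the robot, y to its left, z up, the work surface at z = 0. Lengths are in m, angles in rad, forces in N, time in s.
With the tool pointing down it reaches from about 0.35 to 0.975 m from the base axis. Payload 4.9 kg.
Tool frame: the origin (TCP) lies midway between the tips of the shut fingers; the grasp point (between the pads) lies 19 mm behind it; z points along the fingers, y is the line along which they close (so a half turn about z gives the same grasp; the last joint's range is limited). The gripper opens to 85 mm and grips with 20 to 120 N. Pads are 22 mm wide; open, the fingers measure 114 mm over their backs; the gripper's body (76 mm by 85 mm) begins 54 mm behind the grasp point. The pads swing forward as they close: fully open they stand 13 mm farther back than shut.
Start: joints at [1.153, 0.053, 1.613, -0, 1.476, -0.119], TCP at [0.184, 0.597, 0.231] pointing down, gripper open.
Joint ranges: [-3.01, 3.01], [-1.01, 2.22], [0.06, 2.58], [-1.02, 4.17], [0.09, 2.62], [-3.14, 3.14]. Speed limits (rad/s): [2.57, 2.57, 3.14, 3.14, 3.14, 3.14].

## Interface

Orientations are given as a unit quaternion [w, x, y, z].
In Python, from plant import manip, vision, status gives the robot as it stands (manip), with the cameras (vision) and the readings (status).
- The arm moves only by the shell command python3 shift.py, which reads ROWS from standard input. ROWS is a JSON list of rows, 1 to 5 of them, each of 7 numbers: the opening from 0.0 (shut) to 1.0 (fully open), then dx, dy, dz in normalised numbers (1 is 100 cm), then a rotation vector rx, ry, rz in parts of the range, where 1.0 means pi rad; each row shifts and turns the commanded pose from where the row before left it, along the tool's axes as they then stand; what a row does not reach is not made up. A row lasts 1/8 s, in which the tool goes at most 0.0625 m and 0.188 rad, less where a joint would pass 70% of its speed; a pose out of reach is approached as far as the arm can. The fingers move at their own pace and stop on an object; the grip force is fixed at half the most. Time passes only in rows, so rows that do not move let the fingers close. It prints the time, the measured TCP pose, the force, the opening and the grip force at its end. Shift and turn numbers lie between -1 and 1, and a call with a number outside is refused. Input that does not fit is refused with a message, and nothing moves.
- status.state(): the state, without advancing time (a new reading comes with each control period).
- vision.grab_frame(name): name is "scene" or "top"; returns the picture (384x512x3 uint8, red, green, blue); there is no depth.
- vision.camera_params(name): a dict with "intrinsics" (3x3 intrinsics, pixels), "xyz" and "orientation" of the camera in the world. Camera axes: x right, y down, z forward; pixel columns grow to the right and rows downward; lengths in m; the calibration is good to about 2 mm. A picture is of the moment at which its call begins. camera_params takes no time and is no camera call.
- manip.job_done(): hands the job in; it is judged then, once.
The state is a dict: "time": time; "joint_pos": joint angles; "joint_vel": joint speeds; "joint_efforts": joint torques, N m; "tool_pos": TCP position; "tool_rot": TCP orientation; "contact_force": force on the tool from outside, world axes, zero at the start; "ft_torque": the same for the moment, N m; "gripper_width": opening from 0.0 (shut) to 1.0 (fully open); "grasp_force": force on a finger pad.
Only numpy, scipy, OpenCV 4.12 (cv2) and the standard library are available. Lean on these libraries where they do the work, as an engineer would, in place of code of your own. Each camera call takes 0.05 s, during which the arm holds its last target. There are 200 camera calls.

## Working session

There is one attempt and no reset: what is moved stays moved. The work goes in short steps, Python scripts to look and compute and a shell command to move; the robot and the scene stay as the last step left them, time stands still between calls to the robot, and variables do not carry over. Pictures are saved under pics/ and viewed, at most 11 in all, crops included, and the job is handed in when it is done.

```bash
ls; mkdir -p pics
python3 - <<'E'
from plant import manip, vision, status
import cv2,json
for n in("scene","top"):
    f=vision.grab_frame(n); cv2.imwrite(f"pics/{n}0.png",cv2.cvtColor(f,cv2.COLOR_RGB2BGR)); print(n,vision.camera_params(n))
print(status.state())
E
```

```text
pics
plant.py
shift.py
scene {'intrinsics': array([[427.98183985,   0.        , 249.60187683],
       [  0.        , 427.98183985, 189.82798543],
       [  0.        ,   0.        ,   1.        ]]), 'xyz': array([ 0.91665447, -0.59870879,  1.13128896]), 'orientation': array([-0.28653964,  0.92441721,  0.23954187, -0.07724989])}
top {'intrinsics': array([[411.97109395,   0.        , 255.39886467],
       [  0.        , 411.97109395, 193.30501025],
       [  0.        ,   0.        ,   1.        ]]), 'xyz': array([0.44986508, 0.02886974, 1.16466041]), 'orientation': array([ 0.02883418, -0.69635339,  0.7168633 , -0.0191719 ])}
{'time': 0.1, 'joint_pos': array([ 1.15301595e+00,  5.32861487e-02,  1.61414989e+00,  2.04583337e-05,
        1.47599058e+00, -1.19011127e-01]), 'joint_vel': array([-0.00045935, -0.00136448, -0.00402752, -0.00080561,  0.00022218,
       -0.00075553]), 'joint_efforts': array([-7.00432101e-04, -3.94902921e+01, -3.71363175e+01, -1.81320825e-04,
        3.95269773e-03, -2.93698761e-06]), 'tool_pos': array([0.18373823, 0.59679907, 0.23019292]), 'tool_rot': array([-2.52988571e-04,  1.48830542e-01,  9.88862290e-01, -8.81455039e-04]), 'contact_force': array([ 0.35098574, -0.41706966, -0.78081385]), 'ft_torque': array([ 0.00044478,  0.04311135, -0.02788157]), 'grasp_force': 0.0, 'gripper_width': 1.0053569708484538}
```

View pics/top0.png

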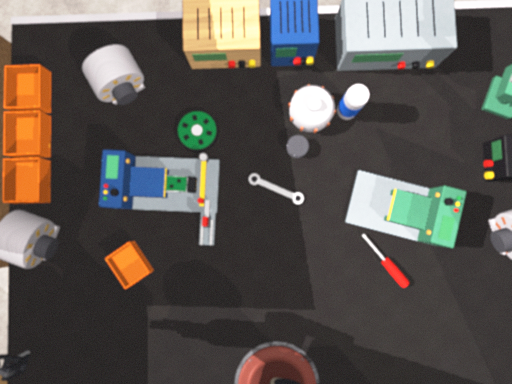

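View pics/scene0.png

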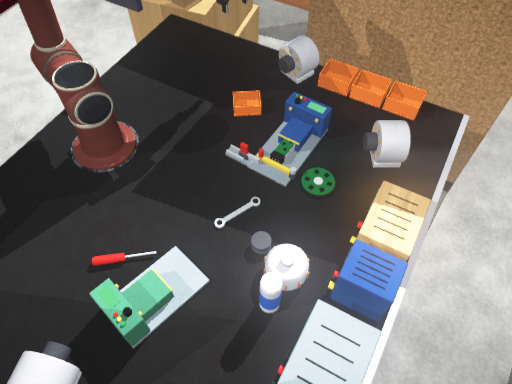

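The top view shows the dock at about (160,185), with its x axis pointing left. The gate is at (204,180) and the keeper tab near (206,220). The bay is at about (410,210), facing right and slightly down. The spanner is at (276,190) and the screwdriver at (386,262).

```bash
cat > h.py <<'E'
import cv2,numpy as np
from plant import manip, vision, status
from scipy.spatial.transform import Rotation as R
def cam(n):
    c=vision.camera_params(n); q=c["orientation"]
    return c["intrinsics"],c["xyz"],R.from_quat([q[1],q[2],q[3],q[0]]).as_matrix()
def ray(n,uv):
    K,p,M=cam(n); d=M@np.linalg.solve(K,[uv[0],uv[1],1.]); return p,d/np.linalg.norm(d)
def onz(n,uv,z):
    p,d=ray(n,uv); return p+d*(z-p[2])/d[2]
def proj(n,X):
    K,p,M=cam(n); q=K@(M.T@(np.asarray(X,float)-p)); return q[:2]/q[2]
def tri(uv1,uv2):
    p,d=ray("top",uv1); q,e=ray("scene",uv2)
    s=np.linalg.lstsq(np.stack([d,-e],1),q-p,rcond=None)[0]
    a,b=p+s[0]*d,q+s[1]*e; return (a+b)/2,np.linalg.norm(a-b)
def hsv(n):
    f=vision.grab_frame(n); return f,cv2.cvtColor(f,cv2.COLOR_RGB2HSV)
def blobs(m,lo=6):
    k,l,s,c=cv2.connectedComponentsWithStats(m.astype(np.uint8))
    return [(tuple(c[i].round(1)),int(s[i][4]),tuple(int(v) for v in s[i][:4])) for i in range(1,k) if s[i][4]>=lo]
E
python3 - <<'E'
from h import *
for n in("top","scene"):
    f,h=hsv(n)
    H,S,V=h[...,0],h[...,1],h[...,2]
    print(n,"red",blobs(((H<6)|(H>174))&(S>150)&(V>70)))
    print(n,"yel",blobs((H>20)&(H<33)&(S>130)&(V>100)))
t=cv2.imread("pics/top0.png")
cv2.imwrite("pics/d.png",cv2.resize(t[145:250,95:225],None,fx=5.7,fy=5.7,interpolation=cv2.INTER_CUBIC))
cv2.imwrite("pics/b.png",cv2.resize(t[165:255,340:470],None,fx=6,fy=6,interpolation=cv2.INTER_CUBIC))
E
```

```text
top red [((np.float64(296.9), np.float64(60.9)), 55, (293, 57, 9, 9)), ((np.float64(231.1), np.float64(64.2)), 47, (228, 61, 7, 8)), ((np.float64(401.0), np.float64(65.2)), 48, (398, 62, 7, 8)), ((np.float64(487.7), np.float64(163.0)), 81, (483, 159, 11, 9)), ((np.float64(105.7), np.float64(185.1)), 9, (104, 184, 4, 3)), ((np.float64(200.1), np.float64(200.1)), 18, (198, 198, 6, 5)), ((np.float64(455.8), np.float64(209.9)), 12, (454, 209, 5, 3)), ((np.float64(204.9), np.float64(221.1)), 42, (203, 217, 5, 9)), ((np.float64(395.3), np.float64(272.7)), 376, (381, 257, 29, 31))]
top yel [((np.float64(309.4), np.float64(60.6)), 60, (305, 57, 9, 8)), ((np.float64(251.5), np.float64(63.4)), 62, (248, 59, 8, 9)), ((np.float64(429.6), np.float64(63.8)), 57, (426, 60, 8, 8)), ((np.float64(202.6), np.float64(179.2)), 171, (200, 161, 7, 37)), ((np.float64(165.2), np.float64(182.2)), 39, (164, 169, 3, 28)), ((np.float64(488.6), np.float64(174.9)), 93, (483, 171, 12, 9)), ((np.float64(105.1), np.float64(191.7)), 9, (104, 190, 3, 4)), ((np.float64(393.6), np.float64(192.6)), 12, (393, 190, 3, 7)), 
[... 478 characters left out ...]
, np.float64(223.9)), 29, (357, 221, 6, 7)), ((np.float64(107.8), np.float64(258.7)), 317, (92, 252, 33, 14)), ((np.float64(336.0), np.float64(273.6)), 20, (334, 271, 5, 6)), ((np.float64(114.8), np.float64(314.4)), 14, (113, 313, 5, 4)), ((np.float64(280.2), np.float64(369.4)), 37, (277, 365, 7, 10))]
scene yel [((np.float64(300.7), np.float64(97.0)), 7, (300, 96, 3, 3)), ((np.float64(289.6), np.float64(139.8)), 27, (279, 135, 20, 10)), ((np.float64(275.2), np.float64(164.3)), 171, (260, 156, 30, 18)), ((np.float64(352.3), np.float64(239.2)), 32, (350, 236, 6, 8)), ((np.float64(331.0), np.float64(285.6)), 24, (328, 282, 6, 7)), ((np.float64(119.0), np.float64(319.0)), 17, (117, 317, 5, 5))]
```

View pics/d.png

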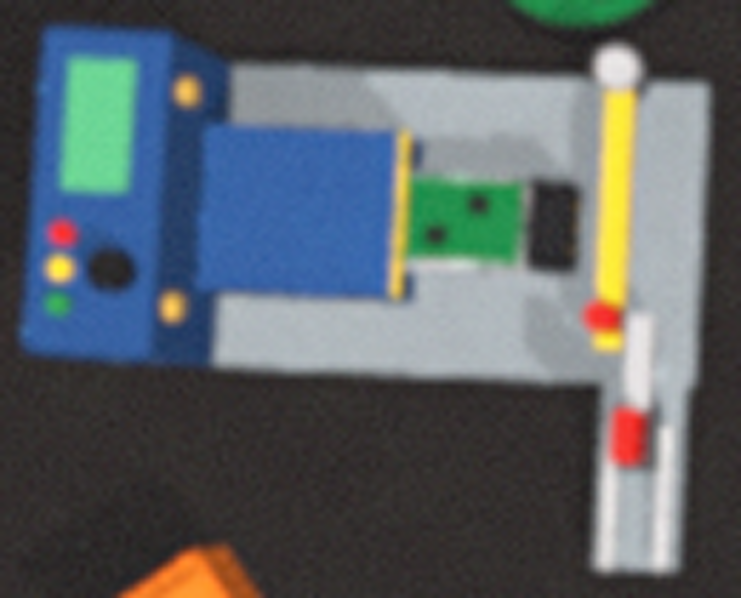

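View pics/b.png

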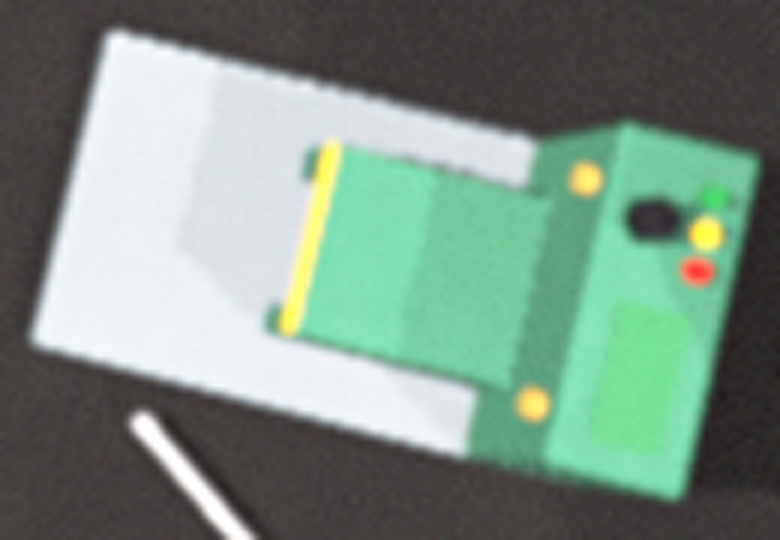

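In the crops, the dock plate corners are at (712,82) and (697,385), and the shelf end is at (680,573) and (592,573). The pivot pin is at (617,66) and the box-top corners are at (44,28) and (22,352). The bay plate corners are at (112,30) and (33,345), with its box-top corners at (762,155) and (685,500). I'll fit the poses from these.

```bash
cat > fit.py <<'E'
from h import *
from scipy.optimize import least_squares
def W(p,L): 
    c,s=np.cos(p[2]),np.sin(p[2]); L=np.atleast_2d(np.asarray(L,float))/1000
    return np.stack([p[0]+c*L[:,0]-s*L[:,1],p[1]+s*L[:,0]+c*L[:,1],L[:,2]],1)
def fit(P,uv,p0):
    f=lambda p:np.concatenate([proj("top",X)-u for X,u in zip(W(p,P),uv)])
    r=least_squares(f,p0); return r.x,f(r.x).reshape(-1,2).round(1)
if __name__=="__main__":
    P=[(-130,-75,12),(-130,75,12),(-126,165,12),(-86,165,12),(165,-75,110),(165,75,110),(-90,-75,52),(105,-75,110),(105,75,110)]
    C=np.array([(712,82),(697,385),(680,573),(592,573),(44,28),(22,352),(617,66),(172,35),(152,360)])
    d,r=fit(P,(C+.5)/5.7-.5+[95,145],[.45,.35,1.57]); print("dock",d,r.tolist())
    P=[(-100,75,12),(-100,-75,12),(160,75,110),(160,-75,110),(100,75,110),(100,-75,110)]
    C=np.array([(112,30),(33,345),(762,155),(685,500),(628,122),(545,465)])
    b,r=fit(P,(C+.5)/6-.5+[340,165],[.4,-.4,-1.7]); print("bay",b,r.tolist())
    np.savez("poses",d=d,b=b)
    t,e=tri((204.9,221.1),(243.6,147.3)); print("tab",t,e)
    t2,e=tri((200.1,200.1),(260.5,150)); print("knob",t2,e)
    def loc(X): X=X-[d[0],d[1],0];c,s=np.cos(d[2]),np.sin(d[2]); return [c*X[0]+s*X[1],-s*X[0]+c*X[1],X[2]]
    print(loc(t),loc(t2),loc(onz("top",(200.1,200.1),.069)),loc(onz("top",(204.9,221.1),.073)))
    for n,L in dict(tab=(-106,100,62),knob=(-90,45,55),mod=(-75,0,42)).items(): print(n,W(d,L),np.hypot(*W(d,L)[0,:2]))
    for n,uv in dict(spA=(254,180),spB=(298,199),sdtip=(364,236),sdend=(404,283),pul=(297,146),ec=(197,130),bin=(129,264)).items(): print(n,onz("top",uv,.01)[:2].round(3))
E
python3 fit.py
```

```text
dock [0.56175364 0.27802882 1.49954794] [[-0.3, 0.5], [-0.3, 0.4], [-0.3, -0.3], [0.8, -0.9], [-0.2, -0.3], [-0.3, 0.6], [0.2, 0.5], [0.3, -0.6], [0.1, 0.1]]
bay [ 0.48557197 -0.3218647  -1.85521684] [[0.1, 0.4], [0.4, -0.3], [0.2, 0.2], [-0.1, 0.1], [-0.5, -0.2], [-0.0, -0.2]]
tab [0.45397358 0.17985795 0.06030663] 0.0014642423336211033
knob [0.51040725 0.19062866 0.06797177] 0.00108046784457728
[np.float64(-0.10559447000504762), np.float64(0.10051801757648587), np.float64(0.06030662856435465)] [np.float64(-0.09083367214024132), np.float64(0.044994266958375245), np.float64(0.06797177252235953)] [np.float64(-0.09063091345063334), np.float64(0.044629924349404285), np.float64(0.06899999999999995)] [np.float64(-0.10685096939149182), np.float64(0.0998945970327497), np.float64(0.07299999999999995)]
tab [[0.45446141 0.17941657 0.062     ]] 0.48859541610486534
knob [[0.51046088 0.19146063 0.055     ]] 0.5451857341646903
mod [[0.55641454 0.20321911 0.042     ]] 0.5923640266937269
spA [0.566 0.046]
spB [ 0.509 -0.075]
sdtip [ 0.401 -0.255]
sdend [ 0.269 -0.359]
pul [ 0.659 -0.078]
ec [0.714 0.204]
bin [0.341 0.402]
```

Poses fit to under 1 px: the tab and knob triangulate within 1 to 2 mm of where they must be. The keeper starts near 0. Next, a helper that gives offsets in the tool axes.

```bash
cat > tgt.py <<'E'
# usage: tgt.py frame(d|b|w) x y z(mm) yaw_of_tool_x_in_frame(rad): prints turn rz, then shift in the turned tool axes
import sys; from fit import *
def main(fr,x,y,z,yaw):
    P=np.load("poses.npz"); p=P[fr] if fr!="w" else np.zeros(3)
    s=status.state(); q=s["tool_rot"]; M=R.from_quat([q[1],q[2],q[3],q[0]]).as_matrix()
    tx=np.arctan2(M[1,0],M[0,0]); want=p[2]+yaw
    rz=-((want-tx+np.pi)%(2*np.pi)-np.pi)
    D=W(p,(x,y,z))[0]-s["tool_pos"]; a=np.array([np.cos(want),np.sin(want),0]); b=np.array([np.sin(want),-np.cos(want),0])
    print("rz %.3f  shift %.4f %.4f %.4f"%(rz,D@a,D@b,-D[2]),"tilt %.3f"%np.arccos(-M[2,2]),"j",s["joint_pos"].round(2),"t",s["time"])
main(sys.argv[1],*map(float,sys.argv[2:]))
E
python3 tgt.py d -106 100 120 1.5708
```

```text
rz -0.228  shift -0.2997 -0.3972 0.1105 tilt 0.001 j [ 1.15  0.05  1.61  0.    1.48 -0.12] t 0.2
```

The manual's scale: turns go in shares of pi rad. Converting my numbers, -0.114 rad / 3.1416 = -0.0363.

```bash
echo '[[0.5,0,0,0,0,0,-0.0363],[0.5,0,0,0,0,0,-0.0363],[0.5,-0.03,-0.04,0,0,0,0],[0.5,-0.03,-0.04,0,0,0,0],[0.5,-0.03,-0.04,0,0,0,0]]' | python3 shift.py; echo '[[0.5,-0.03,-0.04,0,0,0,0],[0.5,-0.03,-0.04,0,0,0,0],[0.5,-0.03,-0.04,0,0,0,0],[0.5,-0.03,-0.04,0,0,0,0],[0.5,-0.03,-0.04,0.04,0,0,0]]' | python3 shift.py; echo '[[0.5,-0.03,-0.04,0.04,0,0,0],[0.5,-0.03,-0.037,0.03,0,0,0],[0.5,0,0,0,0,0,0]]' | python3 shift.py; python3 tgt.py d -106 100 44 1.5708
```

```text
time: 0.82
tool_pos: [0.2657, 0.4699, 0.231]
tool_rot: [-0.0, 0.035, 0.999, -0.0]
contact_force: [0.5, -0.6, -0.1]
gripper_width: 0.502
grasp_force: 0.0
time: 1.45
tool_pos: [0.4031, 0.2617, 0.1956]
tool_rot: [0.004, 0.035, 0.999, 0.002]
contact_force: [1.6, 0.2, -0.0]
gripper_width: 0.497
grasp_force: 0.0
time: 1.82
tool_pos: [0.4529, 0.1793, 0.1199]
tool_rot: [-0.003, 0.038, 0.999, -0.001]
contact_force: [-0.2, -0.1, 0.1]
gripper_width: 0.503
grasp_force: 0.0
rz -0.004  shift -0.0016 0.0002 0.0759 tilt 0.006 j [ 0.22 -0.18  2.03 -0.    1.3  -1.27] t 1.825
```

```bash
echo '[[0.5,-0.0015,0,0.04,0,0,0],[0.5,0,0,0.036,0,0,0],[0.5,0,0,0,0,0,0]]' | python3 shift.py; echo '[[0,0,0,0,0,0,0],[0,0,0,0,0,0,0],[0,0,0,0,0,0,0],[0,0,0,0,0,0,0],[0,0,0,0,0,0,0]]' | python3 shift.py; python3 tgt.py d -106 142 44 1.5708
```

```text
time: 2.2
tool_pos: [0.4527, 0.182, 0.0449]
tool_rot: [-0.003, 0.035, 0.999, -0.001]
contact_force: [0.0, 0.0, 0.1]
gripper_width: 0.5
grasp_force: 0.0
time: 2.82
tool_pos: [0.4568, 0.1807, 0.0498]
tool_rot: [0.002, 0.035, 0.999, -0.002]
contact_force: [-1.7, -6.7, 4.0]
gripper_width: 0.13
grasp_force: 59.2
rz 0.001  shift 0.0443 -0.0014 0.0058 tilt 0.004 j [ 0.23 -0.08  2.07 -0.    1.15 -1.27] t 2.825
```

```bash
echo '[[0,0.012,0,0,0,0,0],[0,0.012,0,0,0,0,0],[0,0.012,0,0,0,0,0],[0,0.006,0,0,0,0,0],[0,0,0,0,0,0,0]]' | python3 shift.py; python3 tgt.py d -106 142 44 1.5708;python3 - <<'E'
from h import *
f,h=hsv("top"); cv2.imwrite("pics/k1.png",cv2.resize(cv2.cvtColor(f,cv2.COLOR_RGB2BGR)[130:260,150:290],None,fx=4,fy=4))
E
```

```text
time: 3.45
tool_pos: [0.4151, 0.1837, 0.0498]
tool_rot: [0.002, 0.035, 0.999, -0.002]
contact_force: [-0.1, -8.8, 3.7]
gripper_width: 0.124
grasp_force: 60.8
rz 0.001  shift 0.0024 -0.0015 0.0058 tilt 0.005 j [ 0.26 -0.18  2.15 -0.    1.16 -1.24] t 3.45
```

```bash
echo '[[0.5,0,0,0,0,0,0],[0.5,0,0,0,0,0,0],[0.5,0,0,-0.04,0,0,0],[0.5,0,0,-0.05,0,0,0],[0,0,0,0,0,0,0]]' | python3 shift.py; python3 tgt.py d -56 48 120 1.5708;python3 - <<'E'
from fit import *
d=np.load("poses.npz")["d"]
f,h=hsv("scene")
H,S,V=h[...,0],h[...,1],h[...,2]
print(blobs(((H<6)|(H>174))&(S>150)&(V>70)))
print([proj("scene",W(d,(-106,y,60))[0]).round(1) for y in (100,140,142)], proj("scene",W(d,(-90,45,60))[0]))
E
```

```text
time: 4.12
tool_pos: [0.4169, 0.1862, 0.1429]
tool_rot: [0.005, 0.035, 0.999, 0.002]
contact_force: [0.3, 0.4, -0.4]
gripper_width: 0.299
grasp_force: 0.0
rz 0.001  shift -0.0899 0.0460 0.0229 tilt 0.011 j [ 0.26 -0.31  2.09  0.    1.35 -1.24] t 4.125
[((np.float64(233.3), np.float64(142.1)), 80, (229, 137, 9, 12)), ((np.float64(260.5), np.float64(152.2)), 34, (259, 148, 4, 9)), ((np.float64(359.4), np.float64(223.9)), 29, (357, 221, 6, 7)), ((np.float64(107.7), np.float64(258.9)), 308, (92, 253, 33, 13)), ((np.float64(336.0), np.float64(273.7)), 21, (334, 271, 5, 6)), ((np.float64(114.8), np.float64(314.4)), 14, (113, 313, 5, 4)), ((np.float64(280.2), np.float64(369.4)), 37, (277, 365, 7, 10))]
[array([243.9, 147.5]), array([233.8, 142.4]), array([233.3, 142.1])] [260.76267568 151.38612818]
```

The keeper is fully back: its tab projects at dock y 142. Next is the gate, pushed with shut fingers from the hood side of the knob.

```bash
echo '[[0,-0.045,0.023,0,0,0,0],[0,-0.045,0.023,0.02,0,0,0],[0,0,0,0,0,0,0]]' | python3 shift.py; python3 tgt.py d -56 48 46 1.5708
```

```text
time: 4.55
tool_pos: [0.5057, 0.2245, 0.1116]
tool_rot: [-0.005, 0.035, 0.999, -0.001]
contact_force: [-0.4, -0.4, -0.4]
gripper_width: 0.004
grasp_force: 0.0
rz 0.001  shift -0.0041 0.0014 0.0656 tilt 0.009 j [ 0.28 -0.01  1.88  0.    1.28 -1.22] t 4.55
```

```bash
echo '[[0,-0.002,0,0.035,0,0,0],[0,0,0,0.029,0,0,0],[0,0,0,0,0,0,0]]' | python3 shift.py; python3 tgt.py d -67 45 46 1.5708
```

```text
time: 4.92
tool_pos: [0.5051, 0.2234, 0.0501]
tool_rot: [-0.003, 0.035, 0.999, -0.001]
contact_force: [-0.5, -0.1, 0.8]
gripper_width: -0.001
grasp_force: 0.0
rz 0.001  shift -0.0077 -0.0085 0.0041 tilt 0.007 j [ 0.28  0.07  1.92  0.    1.16 -1.22] t 4.925
```

```bash
echo '[[0,0,-0.006,0,0,0,0],[0,0,-0.006,0,0,0,0],[0,0,0,0,0,0,0]]' | python3 shift.py; python3 tgt.py d -67 45 46 1.5708
```

```text
time: 5.3
tool_pos: [0.5084, 0.212, 0.0546]
tool_rot: [0.001, 0.036, 0.999, 0.0]
contact_force: [-0.4, -0.1, -0.3]
gripper_width: 0.004
grasp_force: 0.0
rz -0.000  shift -0.0035 0.0026 0.0086 tilt 0.002 j [ 0.26  0.05  1.92 -0.    1.16 -1.24] t 5.3
```

To row units: -0.15 rad / 3.1416 = -0.0477.

```bash
echo '[[0,0,0,0.006,0,0,0],[0,0.0016,-0.0186,0,0,0,-0.0477],[0,0.0016,-0.0186,0,0,0,-0.0477],[0,0.0016,-0.0186,0,0,0,-0.0477],[0,0,0,0,0,0,0]]' | python3 shift.py; python3 tgt.py d -90 -75 46 2.0208
```

```text
time: 5.92
tool_pos: [0.5073, 0.1562, 0.047]
tool_rot: [-0.0, -0.187, 0.982, -0.0]
contact_force: [0.0, 0.5, -0.0]
gripper_width: -0.003
grasp_force: 0.0
rz -0.003  shift -0.1241 -0.0206 0.0010 tilt 0.000 j [ 0.16  0.02  1.97 -0.    1.15 -1.79] t 5.925
```

To row units: -0.15 rad / 3.1416 = -0.0477.

```bash
echo '[[0,0.0016,-0.0186,0,0,0,-0.0477],[0,0.0016,-0.0186,0,0,0,-0.0477],[0,0.0016,-0.0186,0,0,0,-0.0477],[0,0.0016,-0.0186,0,0,0,-0.0477],[0,0,0,0,0,0,0]]' | python3 shift.py; echo '[[0,0.0016,-0.0186,0,0,0,-0.0477],[0,0.0016,-0.0186,0,0,0,-0.0477],[0,0.0016,-0.0186,0,0,0,-0.0477],[0,0.0016,-0.0186,0,0,0,-0.0477],[0,0,0,0,0,0,0]]' | python3 shift.py; python3 tgt.py d -90 -75 46 3.22
```

```text
time: 6.55
tool_pos: [0.5443, 0.0929, 0.0472]
tool_rot: [0.0, -0.468, 0.884, 0.0]
contact_force: [1.1, -0.5, 0.0]
gripper_width: 0.003
grasp_force: 0.0
time: 7.18
tool_pos: [0.6103, 0.0697, 0.047]
tool_rot: [-0.004, -0.704, 0.71, -0.004]
contact_force: [-0.5, -0.7, 0.4]
gripper_width: -0.0
grasp_force: 0.0
rz -0.016  shift -0.1131 -0.0207 0.0010 tilt 0.012 j [-0.    0.21  1.77 -0.01  1.16 -3.13] t 7.175
```

To row units: 0.18 rad / 3.1416 = 0.0573.

```bash
echo '[[0,0,0.015,0,0,0,0],[0.7,0,0.01,-0.04,0,0,0],[0.7,0,0,-0.05,0,0,0.0318],[0.7,0,0,0,0,0,0.0573],[0.7,0,0,0,0,0,0.0573]]' | python3 shift.py; echo '[[0.7,0,0,0,0,0,0.0573],[0.7,0,0,0,0,0,0.0573],[0.7,0,0,0,0,0,0.0573],[0.7,0,0,0,0,0,0.0573],[0.7,0,0,0,0,0,0.0573]]' | python3 shift.py;echo '[[0.7,0,0,0,0,0,0.0573],[0.7,0,0,0,0,0,0.0573],[0.7,0,0,0,0,0,0.0573],[0.7,0,0,0,0,0,0.0573],[0.7,0,0,0,0,0,0.0573]]' | python3 shift.py; echo '[[0.7,0,0,0,0,0,0.0573],[0.7,0,0,0,0,0,0.0573],[0.7,0,0,0,0,0,0.0573],[0.7,0,0,0,0,0,0.0573],[0.7,0,0,0,0,0,0.0382]]' | python3 shift.py; python3 tgt.py d -55 0 120 0
python3 - <<'E'
from fit import *
f,h=hsv("top"); cv2.imwrite("pics/g1.png",cv2.resize(cv2.cvtColor(f,cv2.COLOR_RGB2BGR)[130:260,130:290],None,fx=4,fy=4))
f,h=hsv("scene"); H,S,V=h[...,0],h[...,1],h[...,2]
d=np.load("poses.npz")["d"]
print(blobs(((H<6)|(H>174))&(S>150)&(V>70))[:3])
print([proj("scene",W(d,(-90-120*np.sin(g),-75+120*np.cos(g),60))[0]).round(1) for g in (1.1,1.5,1.6,1.7)],proj("scene",W(d,(-106,142,60))[0]))
E
```

```text
time: 7.8
tool_pos: [0.5836, 0.0702, 0.1379]
tool_rot: [-0.003, -0.522, 0.853, -0.005]
contact_force: [0.2, -0.3, -0.1]
gripper_width: 0.698
grasp_force: 0.0
time: 8.43
tool_pos: [0.5829, 0.0701, 0.1366]
tool_rot: [-0.001, -0.099, 0.995, -0.006]
contact_force: [-0.0, 0.1, -0.1]
gripper_width: 0.7
grasp_force: 0.0
time: 9.05
tool_pos: [0.5829, 0.0701, 0.1365]
tool_rot: [0.001, 0.344, 0.939, -0.006]
contact_force: [0.4, 0.5, 0.0]
gripper_width: 0.7
grasp_force: 0.0
time: 9.68
tool_pos: [0.5829, 0.0701, 0.1365]
tool_rot: [0.004, 0.696, 0.718, -0.005]
contact_force: [0.1, -0.0, -0.0]
gripper_width: 0.7
grasp_force: 0.0
rz 0.101  shift 0.1509 -0.0359 0.0165 tilt 0.012 j [-0.    0.04  1.79 -0.01  1.31 -0.03] t 9.675
[((np.float64(233.4), np.float64(142.1)), 79, (229, 137, 9, 12)), ((np.float64(276.3), np.float64(196.3)), 39, (274, 192, 5, 9)), ((np.float64(359.4), np.float64(223.9)), 29, (357, 221, 6, 7))]
[array([260.1, 182.9]), array([270.7, 192.6]), array([274. , 194.4]), array([277.6, 196. ])] [233.26726514 142.14096651]
```

View pics/g1.png

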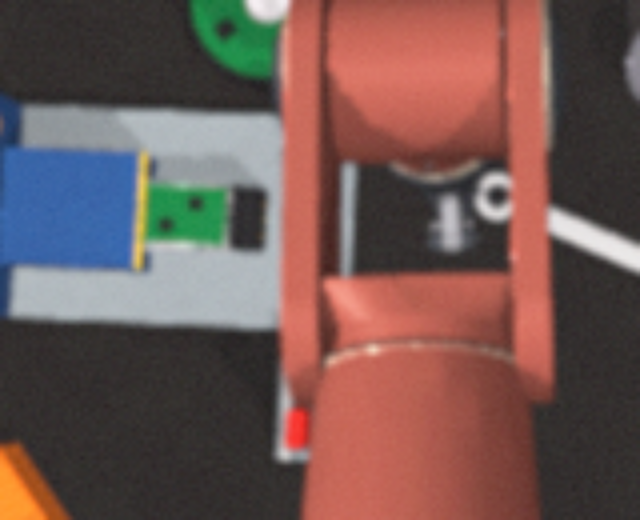

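The gate is open to about 1.66 rad, the keeper is back, and the module is undisturbed with its connector end at crop (248,218).

To row units: 0.1 rad / 3.1416 = 0.0318.

```bash
echo '[[0.7,0.05,-0.012,0,0,0,0.0318],[0.7,0.05,-0.012,0,0,0,0],[0.7,0.045,-0.012,0,0,0,0],[0.7,0,0,0.02,0,0,0],[0.7,0,0,0,0,0,0]]' | python3 shift.py; python3 tgt.py d -60 0 13 0
```

```text
time: 10.4
tool_pos: [0.5509, 0.2146, 0.1126]
tool_rot: [0.003, 0.729, 0.685, -0.006]
contact_force: [-0.7, 0.7, -0.5]
gripper_width: 0.699
grasp_force: 0.0
rz 0.008  shift 0.0040 0.0064 0.0996 tilt 0.014 j [ 0.25  0.08  1.79 -0.01  1.28  0.32] t 10.4
```

To row units: 0.0128 rad / 3.1416 = 0.0041.

```bash
echo '[[0.7,0.004,0.0065,0,-0.0013,0.0041,0.0025],[0.7,0,0,0.04,0,0,0],[0.7,0,0,0.035,0,0,0],[0.7,0,0,0.014,0,0,0],[0.7,0,0,0,0,0,0]]' | python3 shift.py; python3 tgt.py d -60 0 13 0
```

```text
time: 11.02
tool_pos: [0.5605, 0.2184, 0.0259]
tool_rot: [0.001, 0.732, 0.681, 0.002]
contact_force: [1.8, 0.5, 0.1]
gripper_width: 0.696
grasp_force: 0.0
rz -0.002  shift -0.0004 -0.0030 0.0129 tilt 0.004 j [ 0.25  0.21  1.81 -0.    1.12  0.32] t 11.025
```

```bash
echo '[[0.7,0,-0.003,0.005,0,0,0],[0.7,0,0,0,0,0,0],[0.7,0,0,0,0,0,0]]' | python3 shift.py; python3 tgt.py d -60 0 13 0;  echo '[[0,0,0,0,0,0,0],[0,0,0,0,0,0,0],[0,0,0,0,0,0,0],[0,0,0,0,0,0,0]]' | python3 shift.py; python3 tgt.py d -60 0 13 0
```

```text
time: 11.4
tool_pos: [0.558, 0.2195, 0.0222]
tool_rot: [0.002, 0.732, 0.681, 0.003]
contact_force: [0.5, 0.4, -0.2]
gripper_width: 0.698
grasp_force: 0.0
rz -0.000  shift -0.0014 -0.0005 0.0092 tilt 0.007 j [ 0.25  0.21  1.82 -0.    1.11  0.32] t 11.4
time: 11.9
tool_pos: [0.5582, 0.2195, 0.0222]
tool_rot: [0.002, 0.732, 0.681, 0.003]
contact_force: [-0.8, -0.0, 5.7]
gripper_width: 0.502
grasp_force: 62.5
rz -0.001  shift -0.0014 -0.0006 0.0092 tilt 0.006 j [ 0.25  0.21  1.82 -0.    1.11  0.32] t 11.9
```

```bash
echo '[[0.7,0,0,0,0,0,0],[0.7,0,0,0,0,0,0],[0.7,0,0,0.009,0,0,0],[0.7,0,0,0,0,0,0]]' | python3 shift.py; echo '[[0,0,0,0,0,0,0],[0,0,0,0,0,0,0],[0,0,0,0,0,0,0],[0,0,0,0,0,0,0]]' | python3 shift.py; python3 tgt.py d -170 0 13 0
```

```text
time: 12.4
tool_pos: [0.5563, 0.2189, 0.0106]
tool_rot: [0.001, 0.732, 0.681, 0.001]
contact_force: [-0.6, -0.6, -0.7]
gripper_width: 0.698
grasp_force: 0.0
time: 12.9
tool_pos: [0.5575, 0.2192, 0.0122]
tool_rot: [0.001, 0.732, 0.681, 0.002]
contact_force: [0.4, 0.0, -0.9]
gripper_width: 0.505
grasp_force: 61.5
rz -0.001  shift -0.1110 0.0001 -0.0008 tilt 0.005 j [ 0.25  0.22  1.82 -0.    1.09  0.32] t 12.9
```

```bash
echo '[[0,-0.01,0,-0.001,0,0,0],[0,-0.02,0,0,0,0,0],[0,-0.025,0,0,0,0,0],[0,-0.025,0,0,0,0,0],[0,-0.025,0,0,0,0,0]]' | python3 shift.py;echo '[[0,-0.015,0,0,0,0,0],[0,0,0,0,0,0,0]]' | python3 shift.py; python3 tgt.py d -170 0 70 0
python3 - <<'E'
from h import *
f,h=hsv("scene"); cv2.imwrite("pics/m1.png",cv2.resize(cv2.cvtColor(f,cv2.COLOR_RGB2BGR)[90:240,180:380],None,fx=4,fy=4))
E
```

```text
time: 13.52
tool_pos: [0.5494, 0.1124, 0.013]
tool_rot: [0.001, 0.732, 0.681, 0.002]
contact_force: [-0.0, -0.6, -2.5]
gripper_width: 0.505
grasp_force: 61.5
time: 13.78
tool_pos: [0.5487, 0.0984, 0.0131]
tool_rot: [0.001, 0.733, 0.68, 0.002]
contact_force: [0.2, -0.5, -1.2]
gripper_width: 0.504
grasp_force: 61.5
rz -0.003  shift 0.0101 0.0002 -0.0569 tilt 0.005 j [0.04 0.13 1.92 0.   1.08 0.12] t 13.775
```

View pics/m1.png

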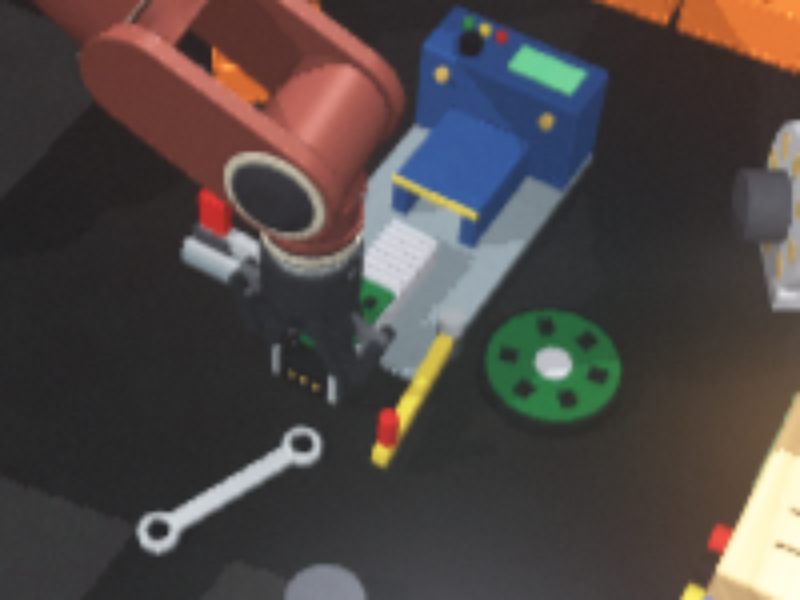

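The module is clear of the hood and held by its connector, and the fins look level. I'll lift and carry it to open bench at about (0.42,-0.02).

To row units: 0.08 rad / 3.1416 = 0.0255.

```bash
echo '[[0,0,0,-0.01,0,0,0],[0,0,0,-0.03,0,0,0],[0,0,0,-0.04,0,0,0],[0,0,0,-0.03,0,0,0],[0,0,0,0,0,0,0]]' | python3 shift.py; echo '[[0,-0.03,0,0,0,0,0.0159],[0,-0.04,0,0,0,0,0.0255],[0,-0.04,0,0,0,0,0.0255],[0,-0.04,0,0,0,0,0],[0,0,0,0,0,0,0]]' | python3 shift.py; python3 tgt.py w 401 -86 60 1.2864
python3 - <<'E'
from h import *
f,h=hsv("scene"); cv2.imwrite("pics/m2.png",cv2.resize(cv2.cvtColor(f,cv2.COLOR_RGB2BGR)[90:240,130:330],None,fx=4,fy=4))
E
```

```text
time: 14.45
tool_pos: [0.5509, 0.1004, 0.1272]
tool_rot: [0.004, 0.732, 0.682, 0.005]
contact_force: [0.5, 0.2, -2.2]
gripper_width: 0.505
grasp_force: 61.8
time: 15.08
tool_pos: [0.5207, -0.049, 0.1211]
tool_rot: [0.0, 0.8, 0.6, 0.001]
contact_force: [0.6, 0.5, -2.1]
gripper_width: 0.505
grasp_force: 61.6
rz -0.000  shift -0.0691 -0.1046 0.0611 tilt 0.002 j [-0.24 -0.1   1.95  0.    1.29  0.05] t 15.075
```

View pics/m2.png

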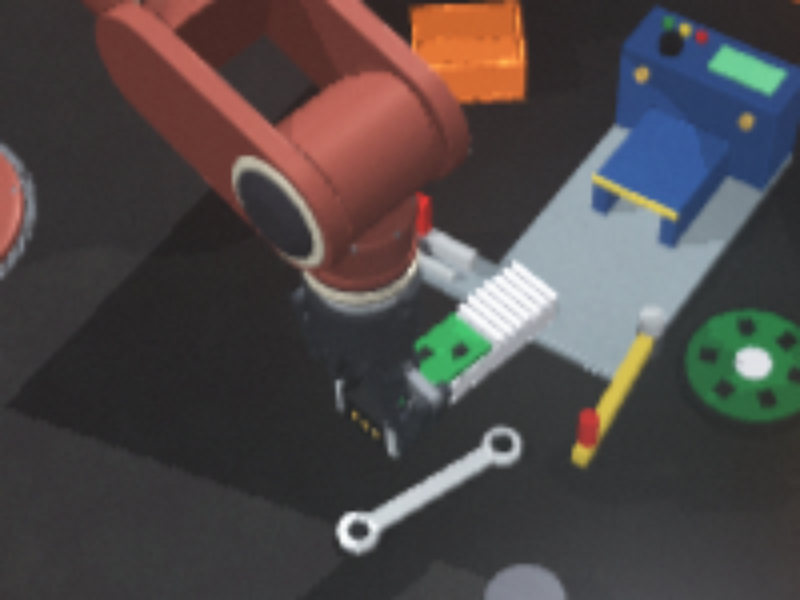

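The module is held level, with its fins clear of the tab.

```bash
echo '[[0,-0.02,-0.03,0,0,0,0],[0,-0.025,-0.04,0,0,0,0],[0,-0.022,-0.033,0.02,0,0,0],[0,0,0,0.035,0,0,0],[0,0,0,0,0,0,0]]' | python3 shift.py; python3 tgt.py w 401 -86 1 1.2864
```

```text
time: 15.75
tool_pos: [0.4021, -0.0815, 0.0641]
tool_rot: [-0.002, 0.799, 0.601, 0.0]
contact_force: [-0.3, 0.2, -2.8]
gripper_width: 0.501
grasp_force: 62.3
rz 0.004  shift -0.0047 0.0002 0.0631 tilt 0.004 j [-0.38 -0.33  2.24  0.    1.22 -0.1 ] t 15.75
```

```bash
echo '[[0,-0.004,0,0.025,0,0,0],[0,0,0,0.02,0,0,0],[0,0,0,0.012,0,0,0],[0,0,0,0.003,0,0,0],[0,0,0,0,0,0,0]]' | python3 shift.py; python3 tgt.py w 401 -86 1 1.2864
```

```text
time: 16.38
tool_pos: [0.4048, -0.0872, 0.008]
tool_rot: [0.002, 0.799, 0.601, 0.002]
contact_force: [0.5, -0.2, -2.3]
gripper_width: 0.503
grasp_force: 62.2
rz 0.003  shift 0.0001 -0.0039 0.0070 tilt 0.006 j [-0.39 -0.21  2.27  0.    1.08 -0.11] t 16.375
```

```bash
echo '[[0,0,0,0.003,0,0,0],[0,0,0,0.002,0,0,0],[0,0,0,0,0,0,0],[0,0,0,0,0,0,0]]' | python3 shift.py; python3 tgt.py w 401 -86 1 1.2864
```

```text
time: 16.88
tool_pos: [0.4041, -0.0872, 0.0024]
tool_rot: [0.001, 0.799, 0.601, 0.002]
contact_force: [-0.2, 0.6, -2.7]
gripper_width: 0.5
grasp_force: 62.2
rz 0.002  shift 0.0003 -0.0034 0.0014 tilt 0.005 j [-0.39 -0.2   2.27  0.    1.07 -0.11] t 16.875
```

```bash
echo '[[0,0,0,0.002,0,0,0],[0,0,0,0,0,0,0],[0,0,0,0,0,0,0]]' | python3 shift.py
```

```text
time: 17.25
tool_pos: [0.4041, -0.0872, 0.0003]
tool_rot: [0.001, 0.799, 0.601, 0.002]
contact_force: [-0.1, 1.1, -1.5]
gripper_width: 0.508
grasp_force: 62.2
```

```bash
echo '[[0,0,0,0.0005,0,0,0],[0.7,0,0,0,0,0,0],[0.7,0,0,0,0,0,0],[0.7,0,0,0,0,0,0],[0.7,0,0,0,0,0,0]]' | python3 shift.py; echo '[[0.7,0,0,-0.03,0,0,0],[0.7,0,0,-0.05,0,0,0],[0.7,0,0,-0.02,0,0,0],[0.7,0,0,0,0,0,0]]' | python3 shift.py
python3 - <<'E'
from h import *
f,h=hsv("scene"); cv2.imwrite("pics/m3.png",cv2.resize(cv2.cvtColor(f,cv2.COLOR_RGB2BGR)[110:260,100:300],None,fx=4,fy=4,interpolation=cv2.INTER_CUBIC))
E
```

```text
time: 17.88
tool_pos: [0.4042, -0.0872, -0.0001]
tool_rot: [0.001, 0.799, 0.601, 0.002]
contact_force: [-0.6, -0.6, 0.2]
gripper_width: 0.702
grasp_force: 0.0
time: 18.38
tool_pos: [0.4051, -0.0878, 0.1019]
tool_rot: [0.003, 0.799, 0.601, 0.003]
contact_force: [-0.2, 1.0, -1.4]
gripper_width: 0.703
grasp_force: 0.0
```

View pics/m3.png

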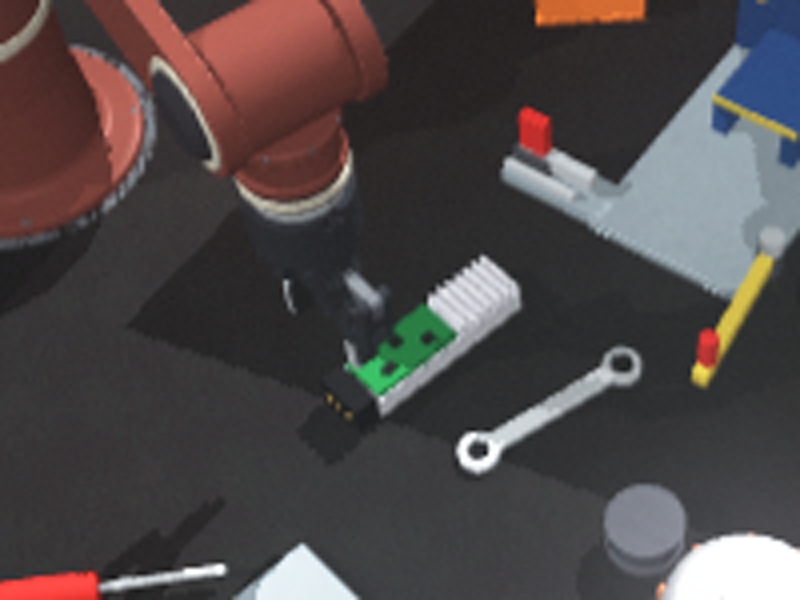

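The module lies flat and upright on clear bench. Its fin-end top corners are at crop (485,257) and (518,287). I'll compare that with the pose expected from the grasp.

```bash
python3 - <<'E'
from fit import *
b=np.load("poses.npz")["b"]
T=np.array([.4041,-.0872]); yaw=1.2864; u=np.array([np.cos(yaw),np.sin(yaw)])
c=T+.069*u; print("centre",c)
m=[*c,yaw-np.pi]
for L in [(-85,22,30),(-85,-22,30),(85,-22,30),(85,22,30),(-85,22,0)]:
    print(L,((proj("scene",W(m,L)[0])-[100,110])*4+1.5).round(0))
for uv in [(485,257),(518,287)]: print(onz("scene",(np.array(uv)-1.5)/4+[100,110],.030)[:2], )
print([W(m,L)[0] for L in [(-85,-22,30),(-85,22,30)]])
E
python3 tgt.py w 421.7 -27 100 1.2864
```

```text
centre [ 0.42345989 -0.02097165]
(-85, 22, 30) [515. 289.]
(-85, -22, 30) [478. 257.]
(85, -22, 30) [313. 383.]
(85, 22, 30) [350. 418.]
(-85, 22, 0) [517. 310.]
[0.43134952 0.06964087]
[0.46963642 0.0569829 ]
[array([0.42619274, 0.06678672, 0.03      ]), array([0.46842531, 0.05444129, 0.03      ])]
rz 0.002  shift 0.0629 0.0002 0.0001 tilt 0.006 j [-0.4  -0.38  2.22  0.    1.3  -0.11] t 18.425
```

```bash
echo '[[0.75,0.04,0,0,0,0,0],[0.75,0.045,0,0,0,0,0],[0.75,0.043,0,0,0,0,0],[0.75,0,0,0.03,0,0,0],[0.75,0,0,0,0,0,0]]' | python3 shift.py; python3 tgt.py w 440.5 36.5 1 1.2864
```

```text
time: 19.05
tool_pos: [0.4358, 0.0365, 0.0659]
tool_rot: [-0.002, 0.799, 0.601, -0.001]
contact_force: [-1.1, -0.5, -0.6]
gripper_width: 0.748
grasp_force: 0.0
rz 0.004  shift 0.0013 0.0045 0.0649 tilt 0.004 j [-0.09 -0.25  2.18  0.    1.21  0.19] t 19.05
```

```bash
echo '[[0.75,0.001,0.003,0.03,0,0,0],[0.75,0,0,0.025,0,0,0],[0.75,0,0,0.005,0,0,0],[0.75,0,0,0,0,0,0],[0.75,0,0,0,0,0,0]]' | python3 shift.py; python3 tgt.py w 440.5 36.5 1 1.2864
```

```text
time: 19.68
tool_pos: [0.4439, 0.0356, 0.0114]
tool_rot: [0.002, 0.8, 0.601, 0.003]
contact_force: [0.3, 0.5, 0.0]
gripper_width: 0.748
grasp_force: 0.0
rz 0.002  shift -0.0001 -0.0035 0.0104 tilt 0.007 j [-0.09 -0.14  2.19  0.    1.08  0.19] t 19.675
```

```bash
echo '[[0.75,0,-0.0025,0.0085,0,0,0],[0.75,0,0,0,0,0,0],[0.3,0,0,0,0,0,0],[0.0,0,0,0,0,0,0],[0,0,0,0,0,0,0]]' | python3 shift.py; echo '[[0,0,0,0,0,0,0],[0,0,0,0,0,0,0]]' | python3 shift.py; python3 tgt.py b -230 0 100 3.1416
```

```text
time: 20.3
tool_pos: [0.4409, 0.0366, 0.0019]
tool_rot: [0.002, 0.799, 0.601, 0.002]
contact_force: [0.3, -0.1, 1.4]
gripper_width: 0.506
grasp_force: 62.3
time: 20.55
tool_pos: [0.4409, 0.0366, 0.0019]
tool_rot: [0.001, 0.799, 0.601, 0.002]
contact_force: [-0.4, 1.3, 1.9]
gripper_width: 0.503
grasp_force: 62.3
rz 0.003  shift -0.1015 0.1434 -0.0981 tilt 0.006 j [-0.09 -0.12  2.2   0.    1.06  0.19] t 20.55
```

The manual's scale: turns go in shares of pi rad. Converting my numbers, 0.003 rad / 3.1416 = 0.001.

```bash
echo '[[0,0,0,-0.01,0,0,0],[0,0,0,-0.03,0,0,0],[0,0,0,-0.03,0,0,0],[0,-0.02,0.03,0,0,0,0.001],[0,-0.025,0.04,0,0,0,0]]' | python3 shift.py; echo '[[0,-0.025,0.04,0,0,0,0],[0,-0.02,0.033,0,0,0,0],[0,0,0,0,0,0,0]]' | python3 shift.py; python3 tgt.py b -230 0 20 3.1416
python3 - <<'E'
from h import *
f,h=hsv("top"); cv2.imwrite("pics/i1.png",cv2.resize(cv2.cvtColor(f,cv2.COLOR_RGB2BGR)[130:260,260:460],None,fx=4,fy=4,interpolation=cv2.INTER_CUBIC))
E
```

```text
time: 21.18
tool_pos: [0.4947, -0.0263, 0.0723]
tool_rot: [0.001, 0.8, 0.6, 0.002]
contact_force: [0.3, 0.7, -1.8]
gripper_width: 0.504
grasp_force: 61.9
time: 21.55
tool_pos: [0.5531, -0.0918, 0.0722]
tool_rot: [0.001, 0.801, 0.599, 0.002]
contact_force: [0.4, 0.2, -2.3]
gripper_width: 0.506
grasp_force: 62.2
rz -0.003  shift -0.0098 -0.0002 0.0522 tilt 0.005 j [-0.3   0.05  1.89  0.    1.19 -0.01] t 21.55
```

View pics/i1.png

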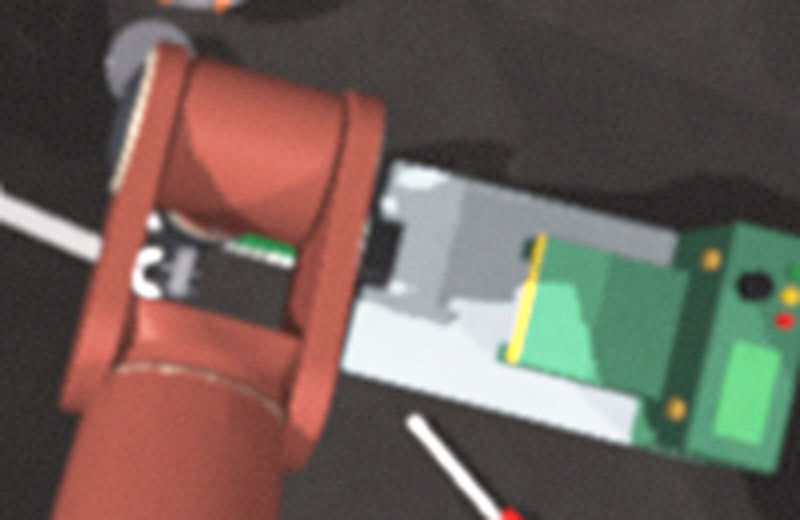

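The connector end is over the plate, with its top edge from crop (403,222) to (393,288). Checking it in the bay frame.

Run:
```python
from fit import *
b=np.load("poses.npz")["b"]
for uv in [(403,222),(393,288)]:
    X=onz("top",(np.array(uv)-1.5)/4+[260,130],.10)[:2]-b[:2]; c,s=np.cos(b[2]),np.sin(b[2]); print(c*X[0]+s*X[1],-s*X[0]+c*X[1])
```

```text
-0.10278559657178168 0.02212647482282186
-0.098904743632542 -0.020970621652949845
```

```bash
echo '[[0,-0.02,0,0.02,0,0,0],[0,-0.01,0,0.02,0,0,0],[0,0,0,0.01,0,0,0],[0,0,0,0,0,0,0],[0,0,0,0,0,0,0]]' | python3 shift.py; python3 tgt.py b -40 0 17 3.1416
```

```text
time: 22.22
tool_pos: [0.5444, -0.1185, 0.0224]
tool_rot: [0.002, 0.8, 0.6, 0.002]
contact_force: [-0.5, -0.1, -1.5]
gripper_width: 0.506
grasp_force: 62.2
rz 0.000  shift -0.1717 0.0006 0.0054 tilt 0.006 j [-0.35  0.11  1.92  0.    1.1  -0.07] t 22.225
```

```bash
echo '[[0,-0.02,0,0.005,0,0,0],[0,-0.03,0,0,0,0,0],[0,-0.03,0,0,0,0,0],[0,-0.02,0,0,0,0,0],[0,0,0,0,0,0,0]]' | python3 shift.py; python3 tgt.py b -40 0 17 3.1416
```

```text
time: 22.85
tool_pos: [0.5157, -0.2163, 0.0172]
tool_rot: [0.002, 0.801, 0.599, 0.002]
contact_force: [0.1, 0.9, -1.8]
gripper_width: 0.505
grasp_force: 62.2
rz -0.003  shift -0.0698 0.0007 0.0002 tilt 0.006 j [-0.53  0.13  1.92  0.    1.09 -0.25] t 22.85
```

```bash
echo '[[0,-0.02,0,0,0,0,0],[0,-0.02,0,0.001,0,0,0],[0,-0.015,0,0.001,0,0,0],[0,-0.008,0,0.001,0,0,0],[0,0,0,0,0,0,0]]' | python3 shift.py; python3 tgt.py b -40 0 14 3.1416
```

```text
time: 23.48
tool_pos: [0.4982, -0.276, 0.014]
tool_rot: [0.002, 0.801, 0.599, 0.002]
contact_force: [-0.7, -0.6, -2.0]
gripper_width: 0.506
grasp_force: 62.4
rz -0.001  shift -0.0076 0.0007 -0.0000 tilt 0.005 j [-0.64  0.16  1.89  0.    1.09 -0.35] t 23.475
```

Pushing the last few millimetres in small steps until the stop is felt.

```bash
for i in 1; do echo '[[0,-0.003,0,0.001,0,0,0],[0,-0.003,0,0,0,0,0],[0,-0.003,0,0,0,0,0],[0,0,0,0,0,0,0]]' | python3 shift.py; done; python3 tgt.py b -40 0 14 3.1416
```

```text
time: 23.98
tool_pos: [0.4969, -0.2836, 0.0139]
tool_rot: [0.002, 0.8, 0.6, 0.003]
contact_force: [0.7, 3.0, 5.5]
gripper_width: 0.509
grasp_force: 63.1
rz 0.000  shift 0.0001 -0.0001 -0.0001 tilt 0.007 j [-0.65  0.16  1.89  0.01  1.09 -0.37] t 23.975
```

```bash
echo '[[0,-0.002,0,-0.0005,0,0,0],[0,-0.002,0,0,0,0,0],[0,0,0,0,0,0,0]]' | python3 shift.py; python3 tgt.py b -40 0 14 3.1416
```

```text
time: 24.35
tool_pos: [0.4966, -0.2841, 0.014]
tool_rot: [-0.0, 0.8, 0.6, 0.005]
contact_force: [6.0, 16.0, 7.0]
gripper_width: 0.507
grasp_force: 63.4
rz 0.000  shift 0.0006 0.0000 -0.0000 tilt 0.011 j [-0.65  0.16  1.89  0.01  1.09 -0.38] t 24.35
```

The stop is felt: 17 N along the channel and no further travel. I'll relax the push, let go and lift away.

```bash
echo '[[0,0.003,0,0,0,0,0],[0.75,0,0,0,0,0,0],[0.75,0,0,0,0,0,0],[0.75,0,0,0,0,0,0],[0.75,0,0,0,0,0,0]]' | python3 shift.py; echo '[[0.75,0,0,-0.03,0,0,0],[0.75,0,0,-0.05,0,0,0],[0.75,0.05,0,-0.05,0,0,0],[0.75,0.06,0,-0.03,0,0,0],[0.75,0.06,0,0,0,0,0]]' | python3 shift.py; echo '[[0.75,0.06,0,0,0,0,0],[0.75,0.04,0,0,0,0,0],[0.75,0,0,0,0,0,0]]' | python3 shift.py
python3 - <<'E'
from h import *
f,h=hsv("scene"); g,_=hsv("top")
a=cv2.resize(cv2.cvtColor(f,cv2.COLOR_RGB2BGR)[220:350,70:230],None,fx=4,fy=4,interpolation=cv2.INTER_CUBIC)[:, :]
b=cv2.resize(cv2.cvtColor(g,cv2.COLOR_RGB2BGR),None,fx=.3125*1.0,fy=.3125)
cv2.imwrite("pics/f1.png",np.hstack([a,cv2.copyMakeBorder(b,0,a.shape[0]-b.shape[0],0,0,cv2.BORDER_CONSTANT)]))
cv2.imwrite("pics/f2.png",cv2.cvtColor(g,cv2.COLOR_RGB2BGR))
E
```

```text
time: 24.98
tool_pos: [0.4952, -0.2849, 0.013]
tool_rot: [0.001, 0.8, 0.599, 0.002]
contact_force: [0.2, 0.1, -0.3]
gripper_width: 0.748
grasp_force: 0.0
time: 25.6
tool_pos: [0.5419, -0.1309, 0.1698]
tool_rot: [0.004, 0.801, 0.599, 0.004]
contact_force: [0.8, -0.6, 0.1]
gripper_width: 0.75
grasp_force: 0.0
time: 25.98
tool_pos: [0.568, -0.033, 0.1658]
tool_rot: [0.001, 0.799, 0.601, 0.002]
contact_force: [-0.6, 0.3, -0.6]
gripper_width: 0.748
grasp_force: 0.0
```

View pics/f1.png

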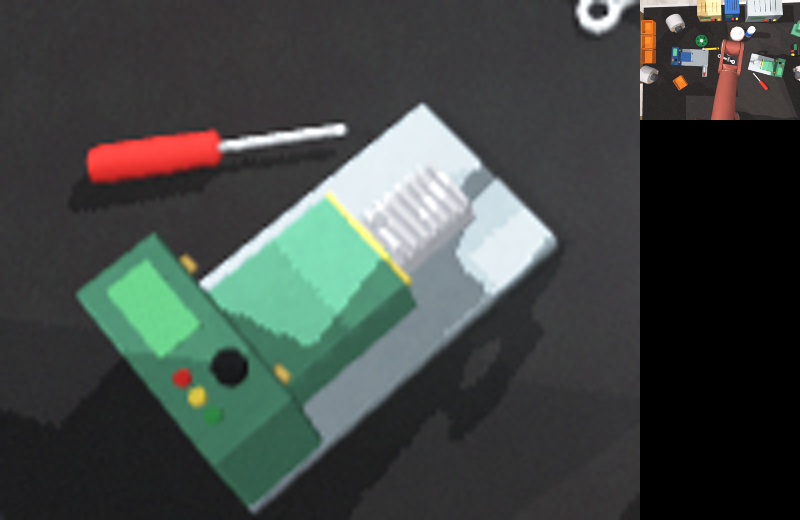

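View pics/f2.png

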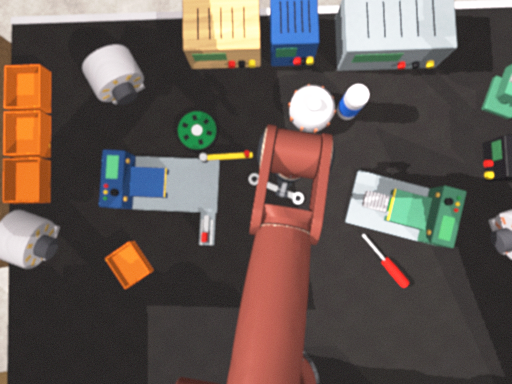

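The module is upright and straight in the bay, with its fin-end top corners at crop (432,167) and (471,205). The gate and keeper are open and the bystanders are in place. One check on its depth.

Run:
```python
from fit import *
b=np.load("poses.npz")["b"]
for uv in [(432,167),(471,203)]:
    X=onz("scene",(np.array(uv)-1.5)/4+[70,220],.042)[:2]-b[:2]; c,s=np.cos(b[2]),np.sin(b[2]); print(c*X[0]+s*X[1],-s*X[0]+c*X[1])
```

```text
-0.06595856483808267 -0.015779996881382347
-0.06795408268380018 0.02392728712412435
```

The fin end measures x of about -67 to -70 mm, where -70 means home, and it is laterally centred within about 4 mm. Handing in.

```bash
python3 -c "
from plant import manip, vision, status
print(manip.job_done())"
```

```text
the job is handed in; nothing more can be done
None
```

I handed in the job with the module measured home in the green bay (upright, connector first, let go), the keeper back, the gate open and the loose things where they were; no verdict was printed.

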